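Stack a second circuit board on spacer sticks

TASK

Stack the freshly lacquered loose circuit board over the one in the aluminium holder with air between them: lay the two light square spacer sticks flat, one along the middle of each bare white strip on the held board, then lower the loose board by its transformer onto the sticks, squarely over the held board (either way round) so that it rests level on the sticks alone. Set everything down gently rather than letting it drop, never let the loose board touch the held one or its components, and leave the thin dark offcut and all other things where they are.

Things in the scene. Friction and masses are not known exactly. Their poses are not given: they have to be found in the camera images.
- lower: The held board: green, 190 x 110 x 3 mm, on an aluminium holder 200 x 120 x 12 mm fixed to the table. Origin: centre of the holder's underside; x along the 190 mm length, y along the 110 mm width, z up. Board top 15 mm above the table. Components, up to 15 mm tall, stand only within 40 mm of the middle along x (blue relays, black capacitors, chip); beyond that the board is bare.
- lower_center (a point): Centre of the held board's top face; axes as lower.
- strip_1 (a point): Centre of one bare white strip on the held board, on its top face, 78 mm from the board's centre at the -x end. The strip is 30 mm wide (x) and 106 mm long (y); axes as lower.
- strip_2 (a point): The same for the other white strip, 78 mm from the board's centre at the +x end.
- upper: The loose board: green, 190 x 110 x 3 mm, 0.24 to 0.48 kg, flat underside, lying on the table. In its middle stands a dark steel transformer, 40 (x) x 34 (y) x 36 mm tall, to grip it by; nothing else stands within 50 mm of the centre along x, and the parts near the ends are at most 18 mm tall. Origin: centre of the underside; x along the length, y across, z up.
- upper_grip (a point): Centre of the loose board's transformer, half-way up it: 21 mm above the board's underside; axes as upper.
- stick_a: Spacer stick, pale cream-coloured wood, 100 x 22 x 22 mm, about 30 g, lying on the table. Origin: centre of its underside; x along its length, z up.
- stick_a_center (a point): Centre of that stick, 11 mm above its underside; axes as stick_a.
- stick_b: A second, identical spacer stick. Origin and axes as stick_a.
- stick_b_center (a point): Centre of the second stick, 11 mm above its underside; axes as stick_b.
- offcut_center (a point): Thin dark wood offcut, 100 x 22 x 10 mm, lying near the sticks; too thin to be a spacer, to be left alone. Point at its centre; x along its length.
- glue_cap: Red cap of a glue stick, 28 mm across, 24 mm tall, standing on the table near the robot; bystander. Origin: centre of its underside.
- glue: Glue stick, red with white top, 31 mm across, 92 mm tall, upright; bystander. Origin: centre of its underside.
- tip_cleaner: Black round soldering tip cleaner filled with brass wool, 76 mm across, 66 mm tall; bystander. Origin: centre of its underside.
- screwdriver: Screwdriver, 170 mm long, lying on the table; bystander. x along it.
- flux: Small jar, 40 mm across, 70 mm tall; bystander. Origin: centre of its underside.
Not all that is in view belongs to the job. Leave any blue look-alike of the stick_b alone.

How it is judged (in metres and radians):
On the way:
1. both spacer sticks lie flat and released, one along each white strip of the held board ((((x of stick_a_center in the frame of strip_1 between -0.008 and 0.008 m and y of stick_a_center in the frame of strip_1 between -0.012 and 0.012 m and z of stick_a_center in the frame of strip_1 between 0.008 and 0.014 m and angle between the x axis of stick_a_center and the y axis of strip_1, either way round below 0.14 rad) and (x of stick_b_center in the frame of strip_2 between -0.008 and 0.008 m and y of stick_b_center in the frame of strip_2 between -0.012 and 0.012 m and z of stick_b_center in the frame of strip_2 between 0.008 and 0.014 m and angle between the x axis of stick_b_center and the y axis of strip_2, either way round below 0.14 rad)) or ((x of stick_a_center in the frame of strip_2 between -0.008 and 0.008 m and y of stick_a_center in the frame of strip_2 between -0.012 and 0.012 m and z of stick_a_center in the frame of strip_2 between 0.008 and 0.014 m and angle between the x axis of stick_a_center and the y axis of strip_2, either way round below 0.14 rad) and (x of stick_b_center in the frame of strip_1 between -0.008 and 0.008 m and y of stick_b_center in the frame of strip_1 between -0.012 and 0.012 m and z of stick_b_center in the frame of strip_1 between 0.008 and 0.014 m and angle between the x axis of stick_b_center and the y axis of strip_1, either way round below 0.14 rad))) and contact force between the fingers and stick_a below 0.05 N and linear speed of each of stick_a, stick_b below 0.02 m/s and contact force between the fingers and stick_b below 0.05 N), for 0.2 s.
At the end, for the whole second after the job is handed in: One light stick lies flat along each white strip (8 mm across, 12 mm along, 8 degrees); the loose board rests level (2 degrees) on both, clear of the held board, centred over it within 12 mm each way and 7 degrees, either way round; all released and at rest (all of step 1 and contact force between the fingers and upper below 0.05 N and linear speed of upper below 0.02 m/s and x of upper_grip in the frame of lower_center between -0.012 and 0.012 m and y of upper_grip in the frame of lower_center between -0.012 and 0.012 m and z of upper_grip in the frame of lower_center between 0.04 and 0.046 m and angle between the x axis of upper_grip and the x axis of lower_center, either way round below 0.12 rad and angle between upper_grip's own z axis and vertical below 0.04 rad and contact force between upper and lower below 0.1 N); the robot touches nothing.
It fails at once if the loose board touches the held board or its components (contact force between upper and lower above 1 N).
It fails at once if the loose board or a spacer stick is dropped (falls freely more than about 10 mm) ((contact force between the fingers and upper below 0.05 N and linear speed of upper above 0.45 m/s) or (contact force between the fingers and stick_a below 0.05 N and linear speed of stick_a above 0.45 m/s) or (contact force between the fingers and stick_b below 0.05 N and linear speed of stick_b above 0.45 m/s)).
It fails at once if the thin dark offcut or another bystander is moved by more than 30 mm (distance of any of offcut_center, glue_cap, glue, tip_cleaner, screwdriver, flux from where it was at the start of the episode above 0.03 m).
It also fails if it takes over 72 s, if anything falls off the work surface, if the arm or the gripper's body presses on something with over 40 N, if the wrist force passes 120 N, or if a joint passes its speed limit or range.

ROBOT

A 6-joint arm with a two-finger parallel gripper is mounted at the origin on the work surface. World frame = base frame: x ahead of the robot, y to its left, z up, the work surface at z = 0. Lengths are in m, angles in degrees, forces in N, time in s.
With the tool pointing down it reaches from about 0.3 to 0.875 m from the base axis. Payload 6.4 kg.
Tool frame: the origin (TCP) lies at the very end of the fingers, on their centre line; the grasp point (between the pads) lies 19 mm behind it (robot.tcp_to_grasp is the distance from the TCP to the grasp point, in m); z points along the fingers, y is the direction in which the jaws open and shut (so a half turn about z gives the same grasp; the last joint's range is limited). The gripper opens to 85 mm and grips with 20 to 120 N. Pads are 22 mm wide; open, the fingers measure 114 mm over their backs; the gripper's body (76 mm by 85 mm) begins 54 mm behind the grasp point. The pads swing forward as they close: fully open they stand 13 mm farther back than shut.
Start: joints at [-78.226, 10.359, 92.074, -0, 77.567, -11.82], TCP at [0.23, -0.527, 0.231] pointing down, gripper open.
Joint ranges: [-171.53, 171.53], [-51.25, 118.39], [17.06, 147.69], [-65.23, 245.23], [0, 150.52], [-178.68, 178.68]. Speed limits (degrees/s): [147.25, 147.25, 172.46, 180, 180, 180].

INTERFACE

Orientations are given as [roll, pitch, yaw] about the fixed x, y, z axes, in that order (R = Rz(yaw) Ry(pitch) Rx(roll)).
In Python, from rig import status, imaging, finish_job, spotter, robot gives the robot as it stands.
- The arm moves only by the tool move_arm, never from a script. Its argument "motion" is a list that holds one entry, the list of rows, each a list of 6 numbers: the shift along the tool's x, y, z in cm, then the turn, a rotation vector about the tool's x, y, z in units of 5 degrees (1.0 is 5 degrees). In form: [[[x, y, z, ax, ay, az], ...]]. A call has 1 to 12 rows; each row is the pose to reach, as a shift and turn from the pose commanded when the call began, along the tool's axes at that moment; what a row does not reach only later rows make up. A row lasts 1/12 s, in which the tool goes at most 41.7 mm and 7.16 degrees, less where a joint would pass 70% of its speed; a pose out of reach is approached as far as the arm can. A call with a gripper value outside its range is refused whole. "hand" is the closure, from 0 (fully open) to 1 (shut), set as the call begins (left out, the last holds). The fingers move at their own pace and stop on an object; "force" is the grip in N (left out, the last holds). Time passes only in rows, so rows that repeat a pose let the fingers close. It gives the time, the measured TCP pose, the force and the opening at its end, in the units of the state.
- status.state(): the state, without advancing time (a new reading comes with each control period).
- imaging.capture(name): name is "side" or "top"; returns the picture (480x640x3 uint8, blue, green, red); there is no depth.
- imaging.camera_info(name): a dict with "fx", "fy", "cx", "cy" (pixels), "rvec" (rotation vector, rad) and "tvec" (3), from world to camera coordinates, as OpenCV has them. Camera axes: x right, y down, z forward; pixel columns grow to the right and rows downward; lengths in m; the calibration is good to about 2 mm. A picture is of the moment at which its call begins. camera_info takes no time and is no camera call.
- finish_job(): hands the job in, once; it reports no verdict.
Trained networks look in the newest picture that a camera, given by its name, has taken for a name from the list of things; names that differ only in an ending like _2 or _b are one class to them, and where a whole thing is asked for, a point or a joint stands for the part that bears it (a point fixed in the world has none). Each returns a list of dicts, best first, with "conf" (0 to 1); they miss things now and then, are a little off and sometimes report something else, mostly with a low value. They report only what shows in the picture. A call takes as long as a camera call. They do not tell look-alikes from the thing itself.
- spotter.cut_out(camera, target): "pixels" (480x640 bool, what is visible of it) and "point" ([column, row] in pixels, amid what is visible of it).
The state is a dict: "clock": time; "joint_pos": joint angles; "qd": joint speeds; "tau": joint torques, N m; "eef_pos": TCP position; "ee_rot": TCP orientation; "wrist_force": force on the tool from outside, world axes, zero at the start; "torque": the same for the moment, N m; "finger_gap": finger opening in m.
Only numpy, scipy, OpenCV 4.12 (cv2) and the standard library are available. Lean on these libraries where they do the work, as an engineer would, in place of code of your own. Each camera call takes 0.05 s, during which the arm holds its last target. There are 200 camera calls.

## Working session

There is one attempt and no reset: what is moved stays moved. The work goes in short steps, Python scripts to look and compute and a tool call to move; the robot and the scene stay as the last step left them, time stands still between calls to the robot, and variables do not carry over. Pictures are saved under pics/ and viewed, about 8 in all and at most 12, crops included, and the job is handed in when it is done.

Besides the shell and the picture viewer there is one more tool, called after "Emit:" in YAML: its name, and indented under it one key for each argument. move_arm: Moves the arm, as the interface text tells. Its arguments: {"type":"object","properties":{"motion":{"type":"array","items":{"type":"array","items":{"type":"array","items":{"type":"number"}}}},"hand":{"type":"number"},"force":{"type":"number"}},"required":["motion"]}

```bash
ls; mkdir -p pics; python3 - <<'E'
from rig import status, imaging, robot
import cv2,numpy as np
s=status.state();print(s)
for n in("top","side"):
    im=imaging.capture(n);cv2.imwrite(f"pics/{n}0.png",im)
    c=imaging.camera_info(n);R=cv2.Rodrigues(np.array(c["rvec"],float))[0];print(n,c,-R.T@np.array(c["tvec"]).ravel())
E
```

```text
pics
{'clock': 0.0, 'joint_pos': array([-7.82247994e+01,  1.04025812e+01,  9.21333616e+01, -6.32103907e-04,
        7.75651155e+01, -1.18205703e+01]), 'qd': array([ 0.05791347, -0.0034116 ,  0.06508759, -0.06598129,  0.07668167,
        0.00204821]), 'tau': array([ 4.90898165e-04, -4.44886065e+01, -3.51328468e+01, -2.33181490e-04,
        9.28552123e-03, -1.41468863e-06]), 'eef_pos': array([ 0.23005462, -0.52636598,  0.230363  ]), 'ee_rot': array([-1.79900958e+02, -2.00975757e-02,  2.35958902e+01]), 'wrist_force': array([ 0.19688933, -0.59654117,  0.58793429]), 'torque': array([ 0.0057763 ,  0.05175422, -0.00333866]), 'finger_gap': 0.08567906306832218}
top {'fx': 460.47960892563236, 'fy': 460.47960892563236, 'cx': 317.0809796108631, 'cy': 240.09727930665983, 'rvec': array([ 2.12526869, -2.17709756,  0.12490891]), 'tvec': array([0.0270623 , 0.55468006, 0.84941195])} [0.44364881 0.00592531 0.91271224]
side {'fx': 561.5621641967598, 'fy': 561.5621641967598, 'cx': 319.8857827338483, 'cy': 242.00320921969092, 'rvec': array([ 0.95078091, -2.48636957,  1.05289438]), 'tvec': array([0.40282413, 0.30353985, 0.83742362])} [0.04015943 0.55951716 0.80063088]
```

View pics/top0.png

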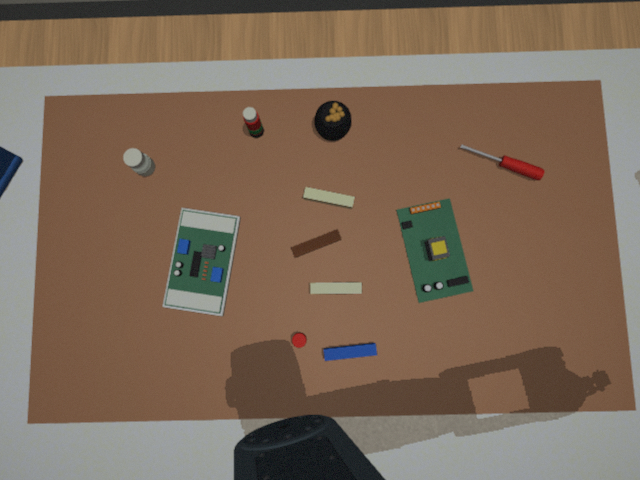

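View pics/side0.png

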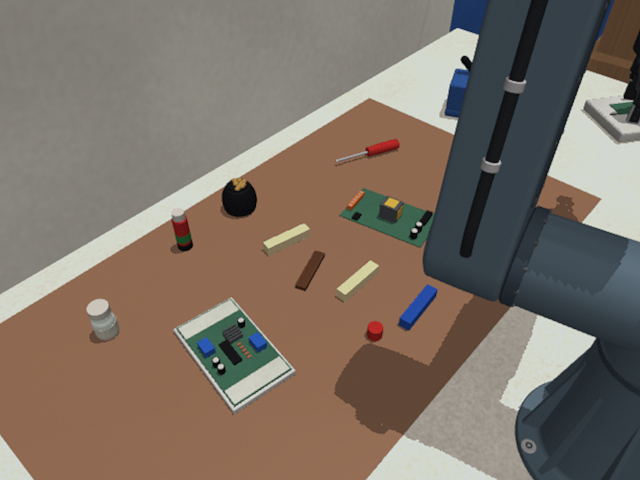

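Top view: held board (200,262), loose board (435,250). Stick candidates are cream (329,197), cream (336,288), dark offcut (316,243) and a blue look-alike (350,352). By the description I choose the two cream ones. Next I measure poses by silhouette fit and check the choice in a close crop.

```bash
cat > h.py <<'E'
import cv2,numpy as np
from rig import status,imaging,spotter
from scipy.optimize import minimize
def proj(cam,P):
    c=imaging.camera_info(cam);K=np.array([[c["fx"],0,c["cx"]],[0,c["fy"],c["cy"]],[0,0,1]])
    return cv2.projectPoints(np.asarray(P,float).reshape(-1,1,3),np.array(c["rvec"],float),np.array(c["tvec"],float),K,None)[0].reshape(-1,2)
def ground(cam,uv,z):
    c=imaging.camera_info(cam);R=cv2.Rodrigues(np.array(c["rvec"],float))[0];t=np.array(c["tvec"],float).ravel()
    d=R.T@np.array([(uv[0]-c["cx"])/c["fx"],(uv[1]-c["cy"])/c["fy"],1]);o=-R.T@t
    return o+d*(z-o[2])/d[2]
def box(L,W,z0,z1):return np.array([[a*L/2,b*W/2,z] for a in(-1,1) for b in(-1,1) for z in(z0,z1)])
def place(B,p):
    c,s=np.cos(p[2]),np.sin(p[2]);return np.c_[B[:,0]*c-B[:,1]*s+p[0],B[:,0]*s+B[:,1]*c+p[1],B[:,2]]
def sil(cam,B,p):
    m=np.zeros((1920,2560),np.uint8);h=cv2.convexHull((proj(cam,place(B,p))*4+1.5).astype(np.float32))
    cv2.fillConvexPoly(m,np.round(h*16).astype(np.int32),1,shift=4);return cv2.resize(m.astype(np.float32),(640,480),interpolation=cv2.INTER_AREA)
def fit(masks,B,zc):
    cam=list(masks)[0];m=masks[cam];ys,xs=np.nonzero(m);r=cv2.minAreaRect(np.c_[xs,ys].astype(np.float32))
    b=cv2.boxPoints(r);e=max(b[1]-b[0],b[2]-b[1],key=np.linalg.norm)
    c0=ground(cam,r[0],zc);d=ground(cam,np.array(r[0])+e,zc)-c0
    def f(q):
        p=[q[0]/100,q[1]/100,q[2]/10];return sum((np.abs(sil(k,B,p)-v).sum()/v.sum()) for k,v in masks.items())
    x0=np.array([c0[0]*100,c0[1]*100,10*np.arctan2(d[1],d[0])])
    o=minimize(f,x0,method="Nelder-Mead",options=dict(initial_simplex=x0+np.vstack([np.zeros(3),np.diag([.6,.6,.6])]),xatol=.005,fatol=1e-4,maxiter=150))
    return np.array([o.x[0]/100,o.x[1]/100,o.x[2]/10]),o.fun
E
cat > m.py <<'E'
from h import *
ims={n:imaging.capture(n) for n in("top","side")}
S=box(.1,.022,0,.022);LO=np.vstack([box(.2,.12,0,.012),box(.19,.11,.012,.015)]);UP=box(.19,.11,0,.003)
dr={n:i.copy() for n,i in ims.items()}
for t,B,zc in(("stick_a",S,.011),("lower",LO,.012),("upper",UP,.002),("offcut_center",box(.1,.022,0,.01),.005)):
    d={n:[x for x in spotter.cut_out(n,t) if x["conf"]>.3] for n in ims}
    for x in d["top"]:
        mt=x["pixels"].astype(float);p,e=fit({"top":mt},B,zc)
        out=[t,round(x["conf"],2),np.round(x["point"]),"top",np.round([*p[:2],np.degrees(p[2])],4),round(e,3)]
        pc=proj("side",place(np.array([[0,0,zc]]),p))[0]
        ys=[y for y in d["side"] if np.hypot(*(np.array(y["point"])-pc))<25]
        if ys:
            p2,e2=fit({"top":mt,"side":ys[0]["pixels"].astype(float)},B,zc);out+=["both",np.round([*p2[:2],np.degrees(p2[2])],4),round(e2,3)]
        print(*out)
        h=cv2.convexHull(proj("top",place(B,p)).astype(np.float32));cv2.polylines(dr["top"],[np.round(h*16).astype(np.int32)],True,(255,0,255),1,cv2.LINE_AA,4)
cv2.imwrite("pics/fit.png",cv2.resize(dr["top"][150:380,150:490],None,fx=2.3,fy=2.3,interpolation=cv2.INTER_CUBIC))
E
python3 m.py
```

```text
stick_a 0.96 [348. 349.] top [ 3.41600e-01 -4.35000e-02 -8.48854e+01] 0.066 both [ 3.40900e-01 -4.14000e-02 -8.54218e+01] 0.207
stick_a 0.79 [329. 197.] top [ 6.425000e-01 -1.190000e-02 -1.032389e+02] 0.08 both [ 6.418000e-01 -1.060000e-02 -1.030392e+02] 0.247
stick_a 0.75 [333. 287.] top [ 4.63100e-01 -1.96000e-02 -8.99624e+01] 0.056 both [ 4.62500e-01 -1.90000e-02 -9.03712e+01] 0.188
lower 0.85 [200. 264.] top [  0.5225   0.2423 -10.0541] 0.028 both [ 0.5222  0.2441 -9.9471] 0.09
upper 0.77 [438. 248.] top [   0.5337   -0.2181 -169.2083] 0.03 both [   0.5333   -0.216  -169.3016] 0.143
upper 0.41 [330. 201.] top [ 6.88400e-01  5.60000e-03 -1.20002e+02] 6.711
```

View pics/fit.png

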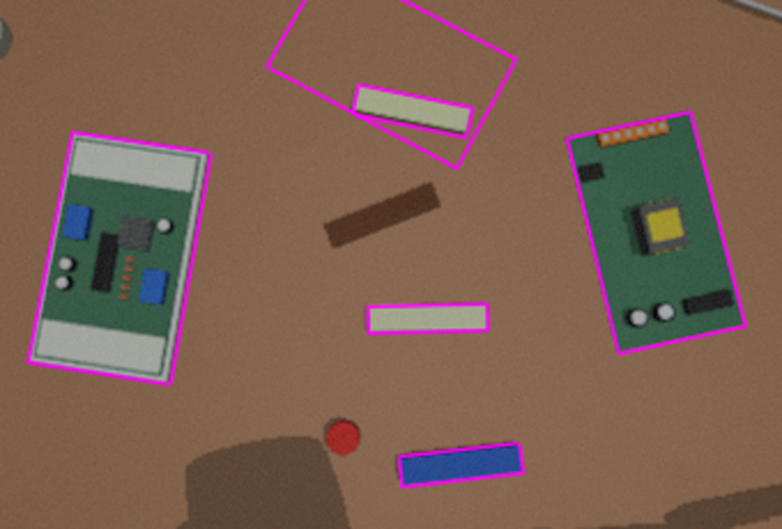

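The crop confirms it: the fits for both cream sticks, the held board and the loose board hug their outlines. The blue piece and the dark offcut are not chosen, and the tilted rectangle is a false "upper" hit. I take the near stick B first, at (0.463,-0.0195).

```bash
cat > go.py <<'E'
import sys,numpy as np
from rig import status
from scipy.spatial.transform import Rotation as R
s=status.state();p=s["eef_pos"];r=R.from_euler("xyz",s["ee_rot"],degrees=True)
a=np.array([float(v) for v in sys.argv[1:]]).reshape(-1,4)
print("t",s["clock"],p.round(4),s["ee_rot"].round(2),"gap",round(s["finger_gap"],4),"F",s["wrist_force"].round(1))
for x,y,z,w in a:
    d=r.inv().apply(np.array([x,y,z])-p)*100;q=(r.inv()*R.from_euler("xyz",[180,0,w],degrees=True)).as_rotvec(degrees=True)/5
    print([x,y,z,w],"->",np.r_[d,q].round(2).tolist())
E
python3 go.py .463 -.0195 .10 90
```

```text
t 0.6 [ 0.2301 -0.5269  0.2313] [-180.      0.     23.59] gap 0.0851 F [-0.8  0.  -0.4]
[np.float64(0.463), np.float64(-0.0195), np.float64(0.1), np.float64(90.0)] -> [41.65, -37.18, 13.13, -0.0, -0.0, -13.28]
```

Emit:
move_arm:
  motion:
    - [[1,-1,0.3,0,0,-0.3],[3.3,-3,1,0,0,-1],[6,-5.4,1.9,0,0,-1.9],[9,-8,2.8,0,0,-2.9],[12,-10.7,3.8,0,0,-3.8],[15,-13.4,4.7,0,0,-4.8],[18,-16.1,5.7,0,0,-5.7],[21,-18.7,6.6,0,0,-6.7],[24,-21.4,7.6,0,0,-7.7],[27,-24.1,8.5,0,0,-8.6],[29,-25.9,9.1,0,0,-9.2],[30,-26.8,9.5,0,0,-9.6]]
  hand: 0.4

```text
clock: 1.6
eef_pos: [0.3982, -0.1579, 0.1356]
ee_rot: [-180.0, -0.1, 71.9]
wrist_force: [-0.8, 0.1, 0.9]
finger_gap: 0.051
```

```bash
python3 go.py .463 -.0195 .06 90 .463 -.0195 .004 90
```

```text
t 1.6 [ 0.3982 -0.1579  0.1356] [-1.7996e+02 -6.0000e-02  7.1910e+01] gap 0.051 F [-0.8  0.1  0.9]
[np.float64(0.463), np.float64(-0.0195), np.float64(0.06), np.float64(90.0)] -> [15.16, 1.87, 7.58, -0.01, -0.01, -3.62]
[np.float64(0.463), np.float64(-0.0195), np.float64(0.004), np.float64(90.0)] -> [15.15, 1.87, 13.18, -0.01, -0.01, -3.62]
```

Emit:
move_arm:
  motion:
    - [[1,0.1,0.5,0,0,-0.3],[3,0.4,1.5,0,0,-0.8],[5.5,0.7,2.8,0,0,-1.4],[8,1,4,0,0,-2],[10.5,1.3,5.2,0,0,-2.6],[13,1.6,6.5,0,0,-3.1],[14.5,1.8,7.2,0,0,-3.4],[15.1,1.87,7.5,0,0,-3.6],[15.1,1.87,7.5,0,0,-3.6],[15.1,1.87,7.5,0,0,-3.6]]

```text
clock: 2.43
eef_pos: [0.4633, -0.0245, 0.0614]
ee_rot: [-180.0, 0.0, 89.6]
wrist_force: [-0.2, 0.1, -0.1]
finger_gap: 0.0514
```

```bash
python3 go.py .463 -.0195 .004 90
```

```text
t 2.4333 [ 0.4633 -0.0245  0.0614] [-1.800e+02  2.000e-02  8.958e+01] gap 0.0514 F [-0.2  0.1 -0.1]
[np.float64(0.463), np.float64(-0.0195), np.float64(0.004), np.float64(90.0)] -> [0.5, -0.04, 5.74, -0.0, 0.0, -0.08]
```

Emit:
move_arm:
  motion:
    - [[0.2,0,0.5,0,0,0],[0.4,0,1.5,0,0,0],[0.5,0,2.7,0,0,0],[0.5,0,3.9,0,0,0],[0.5,0,4.8,0,0,0],[0.5,0,5.4,0,0,0],[0.5,0,5.7,0,0,0],[0.5,0,5.7,0,0,0],[0.5,0,5.7,0,0,0]]

```text
clock: 3.18
eef_pos: [0.4634, -0.0191, 0.0044]
ee_rot: [180.0, 0.0, 89.6]
wrist_force: [-0.6, -0.7, -0.1]
finger_gap: 0.0516
```

Emit:
move_arm:
  motion:
    - [[0,0,0,0,0,0],[0,0,0,0,0,0],[0,0,0,0,0,0],[0,0,0,0,0,0],[0,0,0,0,0,0],[0,0,0,0,0,0],[0,0,0,0,0,0]]
  hand: 0.85
  force: 25

```text
clock: 3.77
eef_pos: [0.4639, -0.0191, 0.0049]
ee_rot: [179.9, 0.0, 89.6]
wrist_force: [-1.2, 0.4, 6.6]
finger_gap: 0.0214
```

```bash
python3 go.py .463 -.0195 .1 90
```

```text
t 3.7667 [ 0.4639 -0.0191  0.0049] [1.7993e+02 2.0000e-02 8.9600e+01] gap 0.0214 F [-1.2  0.4  6.6]
[np.float64(0.463), np.float64(-0.0195), np.float64(0.1), np.float64(90.0)] -> [-0.05, -0.08, -9.51, 0.01, 0.0, -0.08]
```

```bash
python3 go.py .463 -.0195 .08 89.6 .4456 .2565 .08 80  .4456 .2565 .0215 80
```

```text
t 3.7667 [ 0.4639 -0.0191  0.0049] [1.7993e+02 2.0000e-02 8.9600e+01] gap 0.0214 F [-1.2  0.4  6.6]
[np.float64(0.463), np.float64(-0.0195), np.float64(0.08), np.float64(89.6)] -> [-0.05, -0.08, -7.51, 0.01, 0.0, -0.0]
[np.float64(0.4456), np.float64(0.2565), np.float64(0.08), np.float64(80.0)] -> [27.54, -2.02, -7.52, 0.01, 0.0, 1.92]
[np.float64(0.4456), np.float64(0.2565), np.float64(0.0215), np.float64(80.0)] -> [27.54, -2.03, -1.67, 0.01, 0.0, 1.92]
```

Emit:
move_arm:
  motion:
    - [[0,0,-0.3,0,0,0],[0,0,-1.2,0,0,0],[0,0,-2.8,0,0,0],[0,0,-4.6,0,0,0],[0,0,-6.2,0,0,0],[0,0,-7.2,0,0,0],[0,0,-7.5,0,0,0],[0,0,-7.5,0,0,0],[0,0,-7.5,0,0,0]]

```text
clock: 4.52
eef_pos: [0.4629, -0.0188, 0.0789]
ee_rot: [-180.0, -0.0, 89.6]
wrist_force: [-0.8, -0.4, -0.2]
finger_gap: 0.0216
```

```bash
python3 go.py .4456 .2565 .08 80
```

```text
t 4.5167 [ 0.4629 -0.0188  0.0789] [-1.7997e+02 -1.0000e-02  8.9590e+01] gap 0.0216 F [-0.8 -0.4 -0.2]
[np.float64(0.4456), np.float64(0.2565), np.float64(0.08), np.float64(80.0)] -> [27.52, -1.92, -0.11, -0.01, -0.0, 1.92]
```

Emit:
move_arm:
  motion:
    - [[0.7,0,0,0,0,0.05],[2.5,-0.2,0,0,0,0.2],[5.5,-0.4,0,0,0,0.4],[9,-0.6,0,0,0,0.6],[12.5,-0.9,0,0,0,0.9],[16,-1.1,0,0,0,1.1],[19.5,-1.4,0,0,0,1.4],[22.5,-1.6,0,0,0,1.6],[25,-1.8,0,0,0,1.8],[26.7,-1.9,0,0,0,1.9],[27.4,-1.9,0,0,0,1.92],[27.5,-1.9,0,0,0,1.92]]

```text
clock: 5.52
eef_pos: [0.4452, 0.2574, 0.0784]
ee_rot: [-179.9, 0.0, 80.1]
wrist_force: [0.5, 0.2, -0.4]
finger_gap: 0.0211
```

Emit:
move_arm:
  motion:
    - [[0,0,0,0,0,0],[0,0,0,0,0,0],[0,0,0,0,0,0]]

```text
clock: 5.77
eef_pos: [0.4463, 0.2552, 0.0791]
ee_rot: [-180.0, 0.0, 79.9]
wrist_force: [-0.1, 0.2, -1.2]
finger_gap: 0.021
```

```bash
python3 go.py .4456 .2565 .024 80; python3 - <<'E'
from h import *
S=box(.1,.022,0,.022)
c=[]
from rig import status
s=status.state();p=s["eef_pos"];w=np.radians(s["ee_rot"][2])
for n in("top","side"):
    im=imaging.capture(n)
    B=S+[0,0,p[2]-.0049]
    for P,col in((place(B,[p[0],p[1],w]),(255,0,255)),(place(np.vstack([box(.2,.12,0,.012),box(.19,.11,.012,.015)]),[.5224,.243,np.radians(-10)]),(0,255,255))):
        h=cv2.convexHull(proj(n,P).astype(np.float32));cv2.polylines(im,[np.round(h*16).astype(np.int32)],True,col,1,cv2.LINE_AA,4)
    u=proj(n,[[.49,.25,.03]])[0].astype(int);c.append(cv2.resize(im[max(u[1]-80,0):u[1]+80,max(u[0]-80,0):u[0]+80],(400,400)))
cv2.imwrite("pics/p1.png",np.hstack(c))
E
```

```text
t 5.7667 [0.4463 0.2552 0.0791] [-1.7998e+02  2.0000e-02  7.9920e+01] gap 0.021 F [-0.1  0.2 -1.2]
[np.float64(0.4456), np.float64(0.2565), np.float64(0.024), np.float64(80.0)] -> [0.12, -0.09, 5.51, -0.0, 0.0, -0.02]
```

View pics/p1.png

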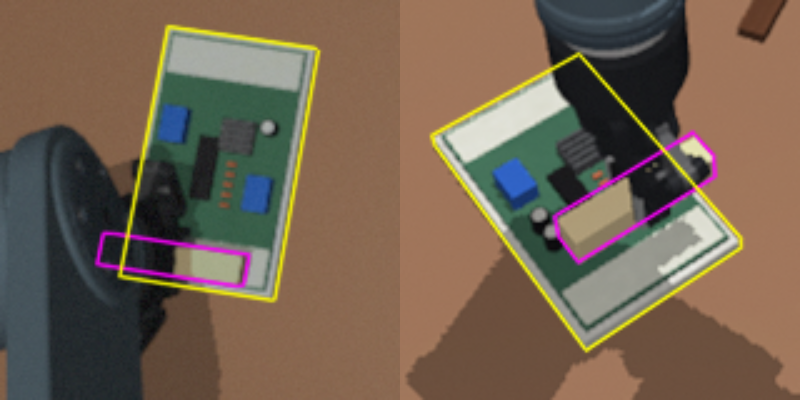

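The held stick matches its predicted outline in both views. Now I lower it.

Emit:
move_arm:
  motion:
    - [[0.1,0,0.4,0,0,0],[0.1,-0.1,1.3,0,0,0],[0.1,-0.1,2.5,0,0,0],[0.1,-0.1,3.7,0,0,0],[0.1,-0.1,4.6,0,0,0],[0.1,-0.1,5.2,0,0,0],[0.1,-0.1,5.5,0,0,0],[0.1,-0.1,5.6,0,0,0],[0.1,-0.1,5.7,0,0,0],[0.1,-0.1,5.75,0,0,0],[0.1,-0.1,5.8,0,0,0]]

```text
clock: 6.78
eef_pos: [0.4459, 0.2576, 0.0217]
ee_rot: [179.9, -0.0, 80.0]
wrist_force: [-0.3, 0.7, -1.1]
finger_gap: 0.0211
```

```bash
python3 go.py .4456 .2565 .0198 80
```

```text
t 6.7833 [0.4459 0.2576 0.0217] [ 1.7995e+02 -3.0000e-02  8.0000e+01] gap 0.0211 F [-0.3  0.7 -1.1]
[np.float64(0.4456), np.float64(0.2565), np.float64(0.0198), np.float64(80.0)] -> [-0.11, -0.01, 0.19, 0.01, -0.01, 0.0]
```

Emit:
move_arm:
  motion:
    - [[-0.1,0,0.05,0,0,0],[-0.1,0,0.1,0,0,0],[-0.1,0,0.15,0,0,0],[-0.1,0,0.18,0,0,0],[-0.1,0,0.2,0,0,0],[-0.1,0,0.2,0,0,0]]

```text
clock: 7.28
eef_pos: [0.4454, 0.2564, 0.0199]
ee_rot: [180.0, 0.0, 80.0]
wrist_force: [-3.1, -0.7, 7.0]
finger_gap: 0.0213
```

Emit:
move_arm:
  motion:
    - [[0,0,0,0,0,0],[0,0,0,0,0,0],[0,0,0,0,0,0],[0,0,0,0,0,0],[0,0,-0.5,0,0,0],[0,0,-2,0,0,0],[0,0,-4.5,0,0,0],[0,0,-7,0,0,0],[0,0,-8,0,0,0],[0,0,-8,0,0,0]]
  hand: 0.58

```text
clock: 8.12
eef_pos: [0.4474, 0.2571, 0.1022]
ee_rot: [179.7, -0.2, 80.0]
wrist_force: [0.6, -0.3, 0.6]
finger_gap: 0.0358
```

```bash
python3 go.py .6422 -.0113 .06 76.9
```

```text
t 8.1167 [0.4474 0.2571 0.1022] [ 1.797e+02 -1.500e-01  8.000e+01] gap 0.0358 F [ 0.6 -0.3  0.6]
[np.float64(0.6422), np.float64(-0.0113), np.float64(0.06), np.float64(76.9)] -> [-23.06, 23.82, 4.29, 0.06, -0.03, 0.62]
```

Emit:
move_arm:
  motion:
    - [[-1,1,0,0,0,0.05],[-3.2,3.3,0.2,0,0,0.1],[-5.8,6,0.6,0,0,0.2],[-8.5,8.8,1,0,0,0.25],[-11.2,11.6,1.5,0,0,0.3],[-13.9,14.4,2,0,0,0.4],[-16.6,17.1,2.6,0,0,0.45],[-19.2,19.8,3.2,0,0,0.5],[-21.3,22,3.8,0,0,0.6],[-22.6,23.4,4.1,0,0,0.6],[-23,23.8,4.2,0,0,0.6],[-23,23.8,4.2,0,0,0.6]]
  hand: 0.4

```text
clock: 9.12
eef_pos: [0.639, -0.0126, 0.0552]
ee_rot: [-179.9, 0.0, 76.9]
wrist_force: [-0.2, 0.3, 0.3]
finger_gap: 0.0514
```

Emit:
move_arm:
  motion:
    - [[0,0,0,0,0,0],[0,0,0,0,0,0],[0,0,0,0,0,0]]

```text
clock: 9.37
eef_pos: [0.6389, -0.0099, 0.0573]
ee_rot: [-180.0, -0.0, 77.1]
wrist_force: [0.1, 0.3, -0.1]
finger_gap: 0.0511
```

```bash
python3 go.py .6422 -.0113 .004 76.9
```

```text
t 9.3667 [ 0.6389 -0.0099  0.0573] [-1.7997e+02 -1.0000e-02  7.7090e+01] gap 0.0511 F [ 0.1  0.3 -0.1]
[np.float64(0.6422), np.float64(-0.0113), np.float64(0.004), np.float64(76.9)] -> [-0.06, 0.36, 5.33, -0.01, -0.0, 0.04]
```

Emit:
move_arm:
  motion:
    - [[0,0.2,0.5,0,0,0],[-0.1,0.35,1.5,0,0,0],[-0.1,0.35,2.7,0,0,0],[-0.1,0.35,3.8,0,0,0],[-0.1,0.35,4.6,0,0,0],[-0.1,0.35,5.1,0,0,0],[-0.1,0.35,5.3,0,0,0],[-0.1,0.35,5.3,0,0,0],[-0.1,0.35,5.3,0,0,0]]

```text
clock: 10.12
eef_pos: [0.6431, -0.0133, 0.0044]
ee_rot: [180.0, 0.0, 77.0]
wrist_force: [-0.2, 0.0, 0.7]
finger_gap: 0.0509
```

Emit:
move_arm:
  motion:
    - [[0,0,0,0,0,0],[0,0,0,0,0,0],[0,0,0,0,0,0],[0,0,0,0,0,0],[0,0,0,0,0,0],[0,0,0,0,0,0],[0,0,0,0,0,0]]
  hand: 0.85
  force: 25

```text
clock: 10.7
eef_pos: [0.6435, -0.0133, 0.0051]
ee_rot: [179.9, -0.0, 77.0]
wrist_force: [-0.1, -0.9, 5.7]
finger_gap: 0.0213
```

Emit:
move_arm:
  motion:
    - [[0,0,-0.3,0,0,0],[0,0,-1.2,0,0,0],[0,0,-2.8,0,0,0],[0,0,-4.6,0,0,0],[0,0,-6.2,0,0,0],[0,0,-7.2,0,0,0],[0,0,-7.5,0,0,0],[0,0,-7.5,0,0,0],[0,0,-7.5,0,0,0]]

```text
clock: 11.45
eef_pos: [0.6423, -0.0131, 0.0786]
ee_rot: [-179.9, 0.0, 77.0]
wrist_force: [-0.8, 0.2, -0.9]
finger_gap: 0.0212
```

```bash
python3 go.py .5992 .2295 .08 80
```

```text
t 11.45 [ 0.6423 -0.0131  0.0786] [-179.94    0.     76.99] gap 0.0212 F [-0.8  0.2 -0.9]
[np.float64(0.5992), np.float64(0.2295), np.float64(0.08), np.float64(80.0)] -> [22.67, -9.66, -0.13, -0.01, -0.0, -0.6]
```

Emit:
move_arm:
  motion:
    - [[0.6,-0.3,0,0,0,0],[2.2,-1,0,0,0,-0.1],[4.6,-2,0,0,0,-0.1],[7.4,-3.2,0,0,0,-0.2],[10.4,-4.4,0,0,0,-0.3],[13.4,-5.7,0,0,0,-0.3],[16.3,-6.9,0,0,0,-0.4],[18.8,-8,0,0,0,-0.5],[20.8,-8.9,0,0,0,-0.6],[22,-9.4,0,0,0,-0.6],[22.4,-9.6,0,0,0,-0.6],[22.5,-9.65,0,0,0,-0.6]]

```text
clock: 12.45
eef_pos: [0.5988, 0.2284, 0.0786]
ee_rot: [-179.9, 0.0, 80.1]
wrist_force: [0.4, 0.5, -0.9]
finger_gap: 0.0215
```

Emit:
move_arm:
  motion:
    - [[0,0,0,0,0,0],[0,0,0,0,0,0],[0,0,0,0,0,0]]

```text
clock: 12.7
eef_pos: [0.5999, 0.2264, 0.0792]
ee_rot: [180.0, 0.0, 79.9]
wrist_force: [0.4, 0.8, -0.1]
finger_gap: 0.0213
```

```bash
python3 go.py .5989 .2278 .0215 80
```

```text
t 12.7 [0.5999 0.2264 0.0792] [1.800e+02 1.000e-02 7.989e+01] gap 0.0213 F [ 0.4  0.8 -0.1]
[np.float64(0.5989), np.float64(0.2278), np.float64(0.0215), np.float64(80.0)] -> [0.12, -0.12, 5.77, 0.0, 0.0, -0.02]
```

Emit:
move_arm:
  motion:
    - [[0.1,-0.1,0.4,0,0,0],[0.1,-0.1,1.3,0,0,0],[0.1,-0.1,2.5,0,0,0],[0.1,-0.1,3.7,0,0,0],[0.1,-0.1,4.6,0,0,0],[0.1,-0.1,5.2,0,0,0],[0.1,-0.1,5.5,0,0,0],[0.1,-0.1,5.65,0,0,0],[0.1,-0.1,5.75,0,0,0],[0.1,-0.1,5.8,0,0,0]]

```text
clock: 13.53
eef_pos: [0.599, 0.229, 0.0216]
ee_rot: [180.0, -0.0, 80.0]
wrist_force: [0.2, 0.8, -0.1]
finger_gap: 0.0212
```

Emit:
move_arm:
  motion:
    - [[0,0,0.03,0,0,0],[0,0,0.07,0,0,0],[0,0,0.1,0,0,0],[0,0,0.13,0,0,0],[0,0,0.15,0,0,0],[0,0,0.15,0,0,0]]

```text
clock: 14.03
eef_pos: [0.5988, 0.2289, 0.0201]
ee_rot: [180.0, -0.0, 80.0]
wrist_force: [-1.4, 0.3, 1.2]
finger_gap: 0.0217
```

Emit:
move_arm:
  motion:
    - [[0,0,0.03,0,0,0],[0,0,0.03,0,0,0],[0,0,0.03,0,0,0],[0,0,0.03,0,0,0],[0,0,-0.5,0,0,0],[0,0,-2,0,0,0],[0,0,-4.5,0,0,0],[0,0,-7,0,0,0],[0,0,-8,0,0,0],[0,0,-8,0,0,0]]
  hand: 0.58

```text
clock: 14.87
eef_pos: [0.6014, 0.2295, 0.1045]
ee_rot: [179.6, -0.2, 80.0]
wrist_force: [0.7, 0.3, 0.3]
finger_gap: 0.0359
```

```bash
python3 go.py .5335 -.217 .1 10.7
```

```text
t 14.8667 [0.6014 0.2295 0.1045] [ 1.7959e+02 -1.5000e-01  8.0010e+01] gap 0.0359 F [0.7 0.3 0.3]
[np.float64(0.5335), np.float64(-0.217), np.float64(0.1), np.float64(10.7)] -> [-45.15, 1.06, 0.33, 0.05, -0.08, 13.86]
```

Emit:
move_arm:
  motion:
    - [[-1,0,0,0,0,0.3],[-3.2,0,0,0,0,1],[-6,0.1,0,0,0,1.9],[-9,0.2,0,0,0,2.8],[-12,0.3,0,0,0,3.7],[-15,0.4,0,0,0,4.6],[-18,0.4,0,0,0,5.5],[-21,0.5,0,0,0,6.4],[-24,0.6,0,0,0,7.4],[-27,0.6,0,0,0,8.3],[-29.5,0.7,0,0,0,9.1],[-31,0.7,0,0,0,9.5]]
  hand: 0.2

```text
clock: 15.87
eef_pos: [0.5495, -0.0803, 0.0978]
ee_rot: [-179.9, 0.2, 32.1]
wrist_force: [0.2, 0.1, 0.4]
finger_gap: 0.0681
```

```bash
python3 go.py .5335 -.217 .1 10.7
```

```text
t 15.8667 [ 0.5495 -0.0803  0.0978] [-1.7988e+02  1.5000e-01  3.2090e+01] gap 0.0681 F [0.2 0.1 0.4]
[np.float64(0.5335), np.float64(-0.217), np.float64(0.1), np.float64(10.7)] -> [-8.61, 10.73, -0.22, -0.02, 0.03, 4.28]
```

Here the arm should be clear of the held board, so I check the sticks before going on.

```bash
cat > chk.py <<'E'
from h import *
ims={n:imaging.capture(n) for n in("top","side")};c=[]
LP=np.array([.5224,.243,np.radians(-10)]);S=box(.1,.022,.015,.037)
d={n:[x for x in spotter.cut_out(n,"stick_a") if x["conf"]>.3] for n in ims}
for s in(-1,1):
    tc=place(np.array([[.078*s,0,.026]]),LP);M={}
    for n in ims:
        for x in d[n]:
            if np.hypot(*(np.array(x["point"])-proj(n,tc)[0]))<15:M[n]=x["pixels"].astype(float)
    if M:
        p,e=fit(M,S,.026);r=p[:2]-tc[0,:2];cs,sn=np.cos(LP[2]),np.sin(LP[2])
        print(s,list(M),p.round(4),"dx,dy mm",(1000*np.array([r[0]*cs+r[1]*sn,-r[0]*sn+r[1]*cs])).round(1),"yaw err",((np.degrees(p[2])-80+90)%180-90).round(2),round(e,3))
for n in ims:
    u=proj(n,[[.5224,.243,.02]])[0].astype(int);c.append(cv2.resize(ims[n][u[1]-80:u[1]+80,u[0]-80:u[0]+80],(400,400)))
cv2.imwrite("pics/chk.png",np.hstack(c))
E
python3 chk.py
```

```text
-1 ['top', 'side'] [ 0.444   0.2558 -1.7504] dx,dy mm [-1.4 -1. ] yaw err -0.29 0.263
1 ['top', 'side'] [ 0.5975  0.232  -1.7538] dx,dy mm [-2.1  2.2] yaw err -0.49 0.233
```

View pics/chk.png

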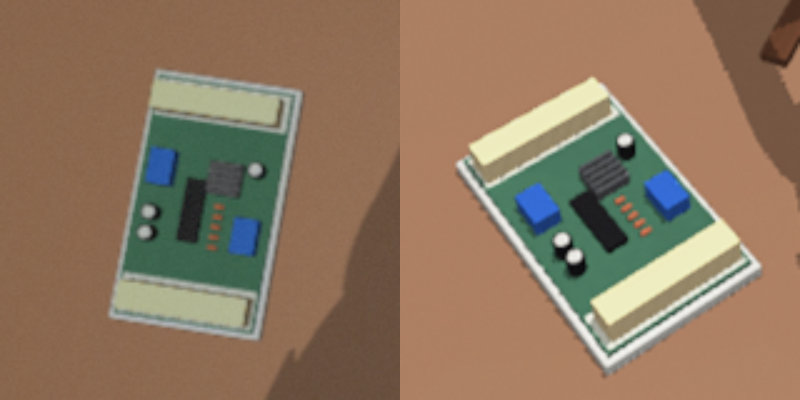

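Both sticks sit along the strips, about 2 mm and 0.5° off. Now the loose board.

Emit:
move_arm:
  motion:
    - [[-0.6,0.7,0,0,0,0.3],[-2,2.5,0,0,0,1],[-3.8,4.7,0,0,0,1.9],[-5.6,7,0,0,0,2.8],[-7.2,9,0,0,0,3.6],[-8.2,10.2,0,0,0,4.1],[-8.6,10.7,0,0,0,4.28],[-8.6,10.7,0,0,0,4.28],[-8.6,10.7,0,0,0,4.28],[-8.6,10.7,0,0,0,4.28]]

```text
clock: 16.9
eef_pos: [0.5366, -0.2126, 0.0995]
ee_rot: [-180.0, 0.0, 11.2]
wrist_force: [-0.5, -0.2, -0.3]
finger_gap: 0.0682
```

```bash
python3 go.py .5335 -.217 .06 10.7 .5335 -.217 .009 10.7
```

```text
t 16.9 [ 0.5366 -0.2126  0.0995] [-1.7995e+02  2.0000e-02  1.1210e+01] gap 0.0682 F [-0.5 -0.2 -0.3]
[np.float64(0.5335), np.float64(-0.217), np.float64(0.06), np.float64(10.7)] -> [-0.39, 0.37, 3.95, -0.01, 0.0, 0.1]
[np.float64(0.5335), np.float64(-0.217), np.float64(0.009), np.float64(10.7)] -> [-0.39, 0.38, 9.05, -0.01, 0.0, 0.1]
```

Emit:
move_arm:
  motion:
    - [[-0.2,0.2,0.5,0,0,0.1],[-0.4,0.37,1.8,0,0,0.1],[-0.4,0.37,3.3,0,0,0.1],[-0.4,0.37,4.8,0,0,0.1],[-0.4,0.37,6.2,0,0,0.1],[-0.4,0.37,7.4,0,0,0.1],[-0.4,0.37,8.3,0,0,0.1],[-0.4,0.37,8.8,0,0,0.1],[-0.4,0.37,9,0,0,0.1],[-0.4,0.37,9,0,0,0.1],[-0.4,0.37,9,0,0,0.1]]

```text
clock: 17.82
eef_pos: [0.5339, -0.2187, 0.0103]
ee_rot: [180.0, -0.0, 10.6]
wrist_force: [-0.1, -0.3, -0.8]
finger_gap: 0.0687
```

Emit:
move_arm:
  motion:
    - [[0,0,0,0,0,0],[0,0,0,0,0,0],[0,0,0,0,0,0],[0,0,0,0,0,0],[0,0,0,0,0,0],[0,0,0,0,0,0],[0,0,0,0,0,0],[0,0,0,0,0,0]]
  hand: 0.75
  force: 60

```text
clock: 18.48
eef_pos: [0.534, -0.2188, 0.0106]
ee_rot: [180.0, -0.1, 10.6]
wrist_force: [0.5, 0.2, 5.7]
finger_gap: 0.0332
```

Emit:
move_arm:
  motion:
    - [[0,0,-0.3,0,0,0],[0,0,-1,0,0,0],[0,0,-2,0,0,0],[0,0,-3.2,0,0,0],[0,0,-4.5,0,0,0],[0,0,-5.8,0,0,0],[0,0,-7,0,0,0],[0,0,-8.1,0,0,0],[0,0,-9,0,0,0],[0,0,-9.6,0,0,0],[0,0,-10,0,0,0],[0,0,-10,0,0,0]]

```text
clock: 19.48
eef_pos: [0.5338, -0.2187, 0.1107]
ee_rot: [179.9, -0.1, 10.6]
wrist_force: [0.8, -0.1, -2.7]
finger_gap: 0.0334
```

```bash
python3 go.py .5224 .243 .11 -10; python3 - <<'E'
from h import *
s=status.state();p=s["eef_pos"];w=np.radians(s["ee_rot"][2]);c=[]
for n in("top","side"):
    im=imaging.capture(n);B=box(.19,.11,p[2]-.0106,p[2]-.0076);P=place(B,[p[0],p[1],w])
    h=cv2.convexHull(proj(n,P).astype(np.float32));cv2.polylines(im,[np.round(h*16).astype(np.int32)],True,(255,0,255),1,cv2.LINE_AA,4)
    u=np.clip(proj(n,[p])[0].astype(int),100,[540,380]);c.append(cv2.resize(im[u[1]-100:u[1]+100,u[0]-100:u[0]+100],(400,400)))
cv2.imwrite("pics/up.png",np.hstack(c))
E
```

```text
t 19.4833 [ 0.5338 -0.2187  0.1107] [ 1.7995e+02 -5.0000e-02  1.0590e+01] gap 0.0334 F [ 0.8 -0.1 -2.7]
[np.float64(0.5224), np.float64(0.243), np.float64(0.11), np.float64(-10.0)] -> [7.37, -45.59, 0.04, 0.01, -0.01, 4.12]
```

View pics/up.png

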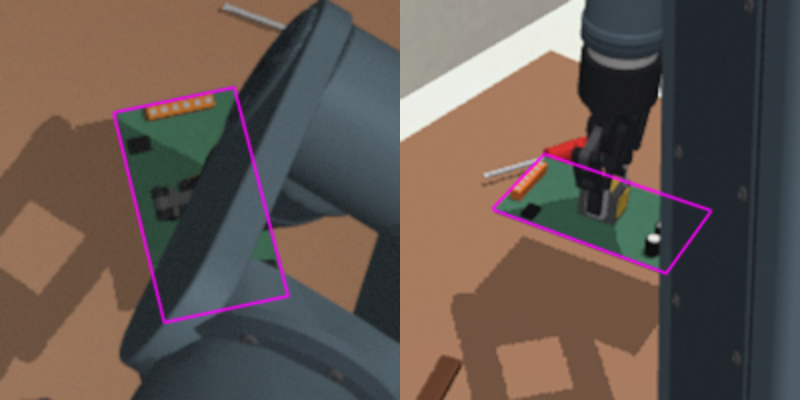

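The loose board hangs level and matches its predicted outline in both views. I carry it over gently.

Emit:
move_arm:
  motion:
    - [[0.1,-0.4,0,0,0,0],[0.2,-1.4,0,0,0,0.1],[0.5,-3,0,0,0,0.3],[0.8,-5,0,0,0,0.45],[1.1,-7.2,0,0,0,0.65],[1.5,-9.5,0,0,0,0.85],[1.9,-11.8,0,0,0,1.05],[2.3,-14.1,0,0,0,1.25],[2.6,-16.4,0,0,0,1.5],[3,-18.7,0,0,0,1.7],[3.4,-21,0,0,0,1.9],[3.8,-23.3,0,0,0,2.1]]

```text
clock: 20.58
eef_pos: [0.527, 0.0196, 0.1093]
ee_rot: [-180.0, 0.1, 0.0]
wrist_force: [0.4, -0.0, -2.5]
finger_gap: 0.0332
```

Emit:
move_arm:
  motion:
    - [[0.5,-2.3,0,0,0,0.2],[0.9,-4.6,0,0,0,0.4],[1.4,-6.9,0,0,0,0.6],[1.8,-9.2,0,0,0,0.8],[2.2,-11.4,0,0,0,1],[2.6,-13.5,0,0,0,1.2],[3,-15.4,0,0,0,1.4],[3.3,-17,0,0,0,1.6],[3.5,-18.3,0,0,0,1.75],[3.7,-19.1,0,0,0,1.85],[3.7,-19.5,0,0,0,1.9],[3.7,-19.5,0,0,0,1.9]]

```text
clock: 21.58
eef_pos: [0.564, 0.2135, 0.1094]
ee_rot: [180.0, 0.0, -9.4]
wrist_force: [-0.3, 0.1, -3.5]
finger_gap: 0.0331
```

```bash
python3 go.py .5224 .243 .11 -10
```

```text
t 21.5833 [0.564  0.2135 0.1094] [ 1.7999e+02  5.0000e-02 -9.3500e+00] gap 0.0331 F [-0.3  0.1 -3.5]
[np.float64(0.5224), np.float64(0.243), np.float64(0.11), np.float64(-10.0)] -> [-4.58, -2.24, -0.06, 0.0, 0.01, 0.13]
```

Emit:
move_arm:
  motion:
    - [[-0.3,-0.2,0,0,0,0.02],[-1.1,-0.6,0,0,0,0.05],[-2.2,-1.1,0,0,0,0.1],[-3.3,-1.6,0,0,0,0.13],[-4.1,-2,0,0,0,0.13],[-4.5,-2.2,0,0,0,0.13],[-4.6,-2.24,0,0,0,0.13],[-4.6,-2.24,0,0,0,0.13],[-4.6,-2.24,0,0,0,0.13]]

```text
clock: 22.33
eef_pos: [0.5232, 0.2422, 0.11]
ee_rot: [-180.0, -0.0, -10.0]
wrist_force: [0.6, 0.1, -1.9]
finger_gap: 0.033
```

```bash
python3 go.py .5224 .243 .055 -10
```

```text
t 22.3333 [0.5232 0.2422 0.11  ] [-1.7999e+02 -4.0000e-02 -1.0050e+01] gap 0.033 F [ 0.6  0.1 -1.9]
[np.float64(0.5224), np.float64(0.243), np.float64(0.055), np.float64(-10.0)] -> [-0.1, -0.06, 5.5, -0.0, -0.01, -0.01]
```

Emit:
move_arm:
  motion:
    - [[-0.1,-0.1,0.3,0,0,0],[-0.1,-0.1,1,0,0,0],[-0.1,-0.1,2,0,0,0],[-0.1,-0.1,3,0,0,0],[-0.1,-0.1,3.9,0,0,0],[-0.1,-0.1,4.6,0,0,0],[-0.1,-0.1,5.1,0,0,0],[-0.1,-0.1,5.4,0,0,0],[-0.1,-0.1,5.5,0,0,0],[-0.1,-0.1,5.5,0,0,0],[-0.1,-0.1,5.5,0,0,0]]

```text
clock: 23.25
eef_pos: [0.5225, 0.2435, 0.0552]
ee_rot: [-180.0, -0.0, -10.1]
wrist_force: [-0.4, -0.2, -2.9]
finger_gap: 0.0327
```

```bash
python3 go.py .5224 .243 .048 -10
```

```text
t 23.25 [0.5225 0.2435 0.0552] [-1.7998e+02 -4.0000e-02 -1.0050e+01] gap 0.0327 F [-0.4 -0.2 -2.9]
[np.float64(0.5224), np.float64(0.243), np.float64(0.048), np.float64(-10.0)] -> [0.0, 0.05, 0.72, -0.0, -0.01, -0.01]
```

Centred. Now I lower slowly to contact.

Emit:
move_arm:
  motion:
    - [[0,0,0.1,0,0,0],[0,0,0.2,0,0,0],[0,0,0.3,0,0,0],[0,0,0.4,0,0,0],[0,0,0.5,0,0,0],[0,0,0.58,0,0,0],[0,0,0.65,0,0,0],[0,0,0.7,0,0,0],[0,0,0.72,0,0,0],[0,0,0.72,0,0,0]]

```text
clock: 24.08
eef_pos: [0.5221, 0.2434, 0.0476]
ee_rot: [-180.0, 0.0, -10.1]
wrist_force: [-0.5, -0.3, -2.2]
finger_gap: 0.0331
```

Emit:
move_arm:
  motion:
    - [[0,0,0.02,0,0,0],[0,0,0.04,0,0,0],[0,0,0.05,0,0,0],[0,0,0.05,0,0,0]]

```text
clock: 24.42
eef_pos: [0.5221, 0.2434, 0.0476]
ee_rot: [180.0, -0.0, -10.1]
wrist_force: [-3.8, -1.1, 6.0]
finger_gap: 0.0329
```

Emit:
move_arm:
  motion:
    - [[0,0,0,0,0,0],[0,0,0,0,0,0],[0,0,0,0,0,0],[0,0,0,0,0,0],[0,0,0,0,0,0],[0,0,-0.5,0,0,0],[0,0,-1.8,0,0,0],[0,0,-3.8,0,0,0],[0,0,-6,0,0,0],[0,0,-8,0,0,0],[0,0,-9.5,0,0,0],[0,0,-10,0,0,0]]
  hand: 0.3

```text
clock: 25.42
eef_pos: [0.5241, 0.2439, 0.1514]
ee_rot: [-179.9, -0.3, -10.0]
wrist_force: [0.3, 0.6, 0.2]
finger_gap: 0.0597
```

Emit:
move_arm:
  motion:
    - [[0,1,0,0,0,0],[0,3,-0.3,0,0,0],[0,6,-0.6,0,0,0],[0,9,-1,0,0,0],[0,12,-1.5,0,0,0],[0,15,-2,0,0,0],[0,18,-2,0,0,0],[0,21,-2,0,0,0],[0,24,-2,0,0,0],[0,26,-2,0,0,0],[0,27,-2,0,0,0],[0,27,-2,0,0,0]]

```text
clock: 26.42
eef_pos: [0.474, -0.0242, 0.1663]
ee_rot: [180.0, 0.1, -10.2]
wrist_force: [-0.4, -0.3, -0.5]
finger_gap: 0.0602
```

```bash
python3 - <<'E'
from h import *
LP=np.array([.5224,.243,np.radians(-10)]);c=[];M={}
B=box(.19,.11,.037,.04)
for n in("top","side"):
    im=imaging.capture(n);x=[x for x in spotter.cut_out(n,"upper") if np.hypot(*(np.array(x["point"])-proj(n,[[.5224,.243,.04]])[0]))<25]
    if x:M[n]=x[0]["pixels"].astype(float)
    u=proj(n,[[.5224,.243,.04]])[0].astype(int);c.append(cv2.resize(im[u[1]-80:u[1]+80,u[0]-80:u[0]+80],(400,400)))
for m in([["top"]] if "top" in M else [])+[list(M)]:
    p,e=fit({k:M[k] for k in m},B,.04);print(m,p[:2].round(4),np.degrees(p[2]).round(2),round(e,3))
cv2.imwrite("pics/end.png",np.hstack(c));print(status.state()["clock"],status.state()["wrist_force"])
E
```

```text
['top'] [0.5223 0.241 ] -10.25 0.039
['top', 'side'] [0.5215 0.2432] -10.17 0.097
26.6167 [-0.42844246 -0.40210315  0.16436871]
```

View pics/end.png

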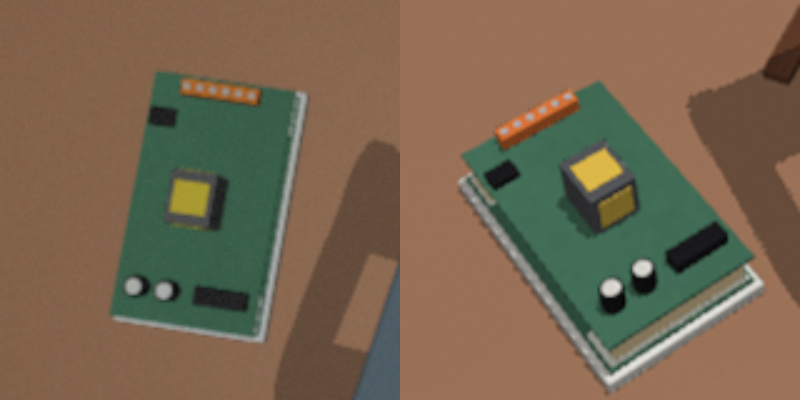

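The board lies square and level on both sticks with air below it, about 1–2 mm off centre. The hand is well clear, so I hand in.

```bash
python3 -c "
from rig import finish_job
print(finish_job())"
```

```text
the job is handed in; nothing more can be done
None
```

I laid the two cream sticks along the white strips, then lowered the loose board onto them by its transformer, released it and withdrew the hand. I handed the job in at about 26.6 s of the 72 s allowed.

- **Sticks:** the two-camera fit put them within about 2.2 mm and 0.5° of the strip centres. I took that check before the board went on and did not repeat it.
- **Loose board:** it is centred within about 2 mm of the held board and turned 0.2–0.3° from it. In the last picture it looks level, with a visible gap. The set-down height matched the stick tops, with about 6 N measured at contact.
- **Disagreements:** top-only and two-camera fits differed by about 2 mm in y, which is the calibration limit. The network ranked the blue look-alike first as a stick and gave one false "upper" hit; I rejected both from the picture.
- **Not checked:** I did not measure the bystanders afterwards. The arm's path passed clear of them, and the detector never reported the offcut, which I only identified by eye.

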